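# Nip up a toolbox's lid stay and prove that the lid holds

### The arm

A 6-joint arm with a two-finger parallel gripper is mounted at the origin on the work surface. World frame = base frame: x ahead of the robot, y to its left, z up, the work surface at z = 0. Lengths are in m, angles in rad, forces in N, time in s.
With the tool pointing down it reaches from about 0.225 to 0.875 m from the base axis. Payload 3.4 kg.
Tool frame: the origin (TCP) lies between the finger pads; the fingertips stand 8 mm ahead of it and the grasp point (between the pads) lies 11 mm behind it; z points along the fingers, y is the line along which they close (so a half turn about z gives the same grasp; the last joint's range is limited). The gripper opens to 85 mm and grips with 20 to 120 N. Pads are 22 mm wide; open, the fingers measure 114 mm over their backs; the gripper's body (76 mm by 85 mm) begins 54 mm behind the grasp point. The pads swing forward as they close: fully open they stand 13 mm farther back than shut.
Start: joints at [-1.304, 0.276, 1.505, -0, 1.361, -0.121], TCP at [0.217, -0.532, 0.239] pointing down, gripper open.
Joint ranges: [-2.89, 2.89], [-0.75, 2.08], [0.22, 2.7], [-1.18, 4.32], [0.11, 2.71], [-2.7, 2.7]. Speed limits (rad/s): [2.57, 2.57, 3.14, 3.14, 3.14, 3.14].

### API

Orientations are given as a unit quaternion [w, x, y, z].
In Python, from rig import manip gives the robot as it stands.
- The arm moves only by the tool move_arm, never from a script. Its argument "deltas" is a list that holds one entry, the list of rows, each a list of 5 numbers: the shift along the tool's x, y, z normalised to -1 to 1, where 1 is 80 cm, then the turn about the tool's z normalised to -1 to 1, where 1 is 120 degrees, then the closure, from -1 (fully open) to 1 (shut). In form: [[[tx, ty, tz, twist, grip], ...]]. A call has 1 to 12 rows; each row is the pose to reach, as a shift and turn from the pose commanded when the call began, along the tool's axes at that moment; what a row does not reach only later rows make up. A row lasts 1/10 s, in which the tool goes at most 50 mm and 8.59 degrees, less where a joint would pass 70% of its speed; a pose out of reach is approached as far as the arm can. A call with a number of a shift or a turn outside -1 to 1 is refused whole. A call with a gripper value outside its range is refused whole. The fingers move at their own pace and stop on an object; "squeeze" is the grip in N (left out, the last holds). Time passes only in rows, so rows that repeat a pose let the fingers close. It gives the time, the measured TCP pose, the force, the opening and the grip force at its end, in the units of the state.
- manip.get_state(): the state, without advancing time (a new reading comes with each control period).
- manip.get_image(name): name is "side" or "top" or "wrist"; returns the picture (400x640x3 uint8, red, green, blue); there is no depth.
- manip.camera_params(name): a dict with "fx", "fy", "cx", "cy" (pixels), "dist" ([k1, k2, p1, p2, k3] as OpenCV has them; the pictures are not rectified), "R" (3x3) and "t" (3): a world point X has camera coordinates R X + t; the wrist camera has in their place "tool_from_camera" (4x4, takes a point from camera to tool coordinates, whose origin is the TCP and whose axes are the flange's). Camera axes: x right, y down, z forward; pixel columns grow to the right and rows downward; lengths in m; the calibration is good to about 2 mm. A picture is of the moment at which its call begins: read the wrist's pose just before it. camera_params takes no time and is no camera call.
- manip.sign_off(): hands the job in; it is judged then, once.
The state is a dict: "clock": time; "qpos": joint angles; "qd": joint speeds; "effort": joint torques, N m; "position": TCP position; "ee_rot": TCP orientation; "contact_force": force on the tool from outside, world axes, zero at the start; "moment": the same for the moment, N m; "width": finger opening in m; "gripper_force": force on a finger pad.
Only numpy, scipy, OpenCV 4.12 (cv2) and the standard library are available. Lean on these libraries where they do the work, as an engineer would, in place of code of your own. Each camera call takes 0.05 s, during which the arm holds its last target. There are 200 camera calls.

### The job

The lid of the grey steel toolbox sinks shut because the clamp of its stay, on the box's left side, has worked loose. Press the black clamping lever down towards the front until the clamp bites firmly by feel, without forcing it, then lift the lid by its bar handle to about 60 degrees and let go to test that it stays there by itself. If it sinks, press the lever a little tighter and try again; leave the lid standing open, and the other things on the bench where they are.

Things in the scene. Friction and masses are not known exactly. Their poses are not given: they have to be found in the camera images.
- lid (a joint): opening angle of the toolbox lid: 0 shut, grows as its front rises, end stop at 1.4 rad; 60 degrees is 1.05 rad. The lid weighs 0.45 to 0.8 kg (differs at every start); with the clamp slack it sinks shut within about a second, with the clamp tight it stays where it is let go. Lifting it by the bar takes 4 to 8 N
- lid_handle (a point): middle of the lid's bar handle, a round bar 10 mm thick, 110 mm long (along y of this frame), 48 mm in front of the lid's front face on two end posts; lid shut: 133 mm above the bench, 225 mm in front of the hinge line, 13 mm above it. The frame turns with the lid; shut, x points to the box's back, z up. Pinched by a hand of fixed tilt, the bar rolls along the pads: give way to side forces
- lid_hinge (a point): middle of the lid's hinge line, along the top of the box's back wall 120 mm above the bench; y along the hinge line. The lid is 348 mm wide, 26 mm deep, top of the shut lid 146 mm above the bench
- lever_pivot (a point): on the turning axis of the black clamping lever, in the plane in which its handle swings, 46 mm outside the box's left wall (42 mm outside the lid's side) and 100 mm above the bench. Frame of the toolbox: x from its front to its back, y to its left (the lever's side, along the lever's axis), z up; it does not turn with the lever
- lever_end (a point): centre of the 16 mm ball on the end of the lever's handle, 85 mm from the axis. The handle is a round black rod 12 mm thick, straight in the swing plane from 28 mm outwards, and can be pressed from above anywhere there with the shut fingers. More than 16 N on the lever, squeezing included, overstrains the clamp, so do not pinch it
- clamp_lever (a joint): lever angle: at 0 it points up and forward, 0.85 rad from upright; grows as it is pressed forward and down (level at 0.72), tightening; end 1.3. Left, it stays, but for 0.03 rad. About 1 N until the clamp bites, anywhere from 0.25 to 0.75, unseen; then 10 N more per 0.1 rad, pressed 50 mm from the axis. There 4 to 9 N, depending on the lid's weight, just makes the lid hold at 60 degrees; over 16 N is too much
- toolbox: the grey sheet-steel toolbox, 170 mm deep (x), 340 mm wide (y), bolted to the bench, its front towards the robot; origin in the middle of its underside. A slotted quadrant plate of steel, fixed to the lid, hangs close along its left wall
- spanner: bystander: open-ended spanner 200 mm long lying on the bench to the right of the box; origin under its middle
- screwdriver: bystander: screwdriver 200 mm long with a black handle, lying in front of the box; origin under its middle
- hammer: bystander: hammer 280 mm long lying at the front left of the bench; origin under its middle
- grease_can: bystander: brass-coloured can 66 mm across and 100 mm high, upright at the back left of the box; origin in its underside
- plug_carton: bystander: cardboard carton 50 by 90 by 60 mm to the right of the box; origin in its underside
- bearing: bystander: steel bearing ring 52 mm across and 15 mm high lying in front of the box; origin in its underside
- tee_bar: bystander: tee-shaped tool of steel tube, 180 by 150 mm, lying at the right of the bench; origin on the bench under its stem

How it is judged:
On the way, in this order (a step that is already met when the one before it is completed fails the run):
1. the clamping lever has been pressed on past 0.22 rad (value of joint clamp_lever above 0.22 rad), for 0.1 s.
2. after that the lid has been lifted past 0.6 rad by the hand (value of joint lid above 0.6 rad and contact force between the fingers and lid above 0.5 N), for 0.1 s.
3. let go, the lid stands by itself at 60 degrees, within 10 degrees, for a second (value of joint lid between 0.87 and 1.22 rad and contact force between each of the fingers, the arm and lid below 0.1 N and velocity of joint lid between -0.03 and 0.03 rad/s), for 1 s.
At the end, for the whole second after the job is handed in: The lid stands open at 60 degrees, within 10 degrees (0.87 to 1.22 rad), at rest, untouched, held by its clamped stay alone (all of step 3).
It fails at once if the clamping lever is forced: more than 16 N on it (contact force between any of the fingers, the arm and clamp_lever above 16 N).
It fails at once if a bystander is moved by more than 30 mm (distance of any of spanner, screwdriver, hammer, grease_can, plug_carton, bearing, tee_bar from where it was at the start of the episode above 0.03 m).
It also fails if it takes over 72 s, if anything falls off the work surface, if the arm or the gripper's body presses on something with over 40 N, if the wrist force passes 120 N, or if a joint passes its speed limit or range.

## Working session

There is one attempt and no reset: what is moved stays moved. The work goes in short steps, Python scripts to look and compute and a tool call to move; the robot and the scene stay as the last step left them, time stands still between calls to the robot, and variables do not carry over. Pictures are saved under pics/ and viewed, at most 10 in all, crops included, and the job is handed in when it is done.

Besides the shell and the picture viewer there is one more tool, called after ">>>" as name([rows], argument=value, ...), one row to a line, values as JSON. move_arm: Moves the arm, as the interface text tells. Scaled input: -1 to 1 covers 80 cm each way for a shift and 120 degrees each way for a turn. Its arguments: {"type":"object","properties":{"deltas":{"type":"array","items":{"type":"array","items":{"type":"array","items":{"type":"number","minimum":-1,"maximum":1}}}},"squeeze":{"type":"number"}},"required":["deltas"]}

```bash
mkdir -p pics
python3 - <<'E'
from rig import manip
import cv2,numpy as np
s=manip.get_state()
print({k:np.round(v,3).tolist() for k,v in s.items()})
for n in("side","top"):
    cv2.imwrite(f"pics/{n}0.png",manip.get_image(n)[:,:,::-1]); p=manip.camera_params(n); print(n,{k:np.round(v,4).tolist() for k,v in p.items()})
print(manip.camera_params("wrist"))
E
```

```text
{'clock': 0.0, 'qpos': [-1.304, 0.277, 1.506, 0.0, 1.361, -0.121], 'qd': [0.0, -0.0, 0.0, -0.0, 0.001, 0.001], 'effort': [0.0, -41.677, -24.581, 0.0, 0.011, 0.0], 'position': [0.217, -0.532, 0.238], 'ee_rot': [-0.001, 0.981, 0.193, -0.0], 'contact_force': [-0.068, 0.131, -1.798], 'moment': [0.021, 0.011, -0.029], 'gripper_force': 0.0, 'width': 0.085}
side {'fx': 395.7533, 'fy': 395.7533, 'cx': 325.2735, 'cy': 196.44, 'dist': [0.0065, 0.0, 0.0, 0.0, 0.0], 'R': [[-0.8719, -0.4895, 0.0106], [-0.3464, 0.6014, -0.7199], [0.346, -0.6314, -0.694]], 't': [0.4464, 0.2865, 0.9788]}
top {'fx': 449.1325, 'fy': 449.1325, 'cx': 325.2413, 'cy': 196.8645, 'dist': [0.0444, 0.0, 0.0, 0.0, 0.0], 'R': [[0.0282, -0.9996, 0.009], [-0.9978, -0.0286, -0.059], [0.0592, -0.0074, -0.9982]], 't': [-0.0504, 0.5269, 1.583]}
{'fx': 321.7907775894856, 'fy': 321.7907775894856, 'cx': 320.9099400159549, 'cy': 190.62335939710601, 'dist': array([-0.041983,  0.      ,  0.      ,  0.      ,  0.      ]), 'tool_from_camera': array([[ 5.84562398e-05, -9.56525757e-01, -2.91647858e-01,
         7.45857877e-02],
       [ 9.99999517e-01,  3.41983683e-04, -9.21179368e-04,
         1.25300598e-03],
       [ 9.80870600e-04, -2.91647663e-01,  9.56525315e-01,
        -1.33951978e-01],
       [ 0.00000000e+00,  0.00000000e+00,  0.00000000e+00,
         1.00000000e+00]])}
```

View pics/side0.png

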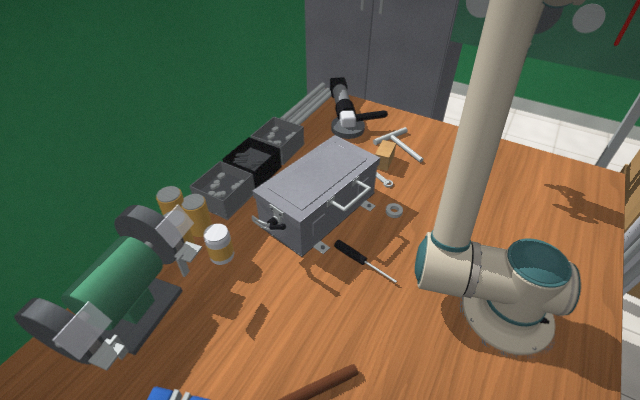

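View pics/top0.png

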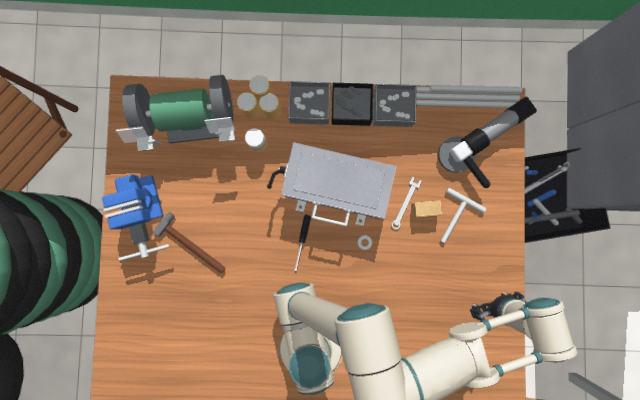

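The side view shows the box, with its bar at (350,195) and the black lever near (268,223). In the top view the lid corners are about (294,143), (396,166), (386,218) and (283,196), the bar is at (330,220) and the lever near (272,178). I'll zoom in on both.

Run:
```python
import cv2,numpy as np
a=cv2.imread("pics/top0.png")[130:240,255:405]; b=cv2.imread("pics/side0.png")[130:255,240:390]
a=cv2.resize(a,None,fx=5,fy=5,interpolation=cv2.INTER_CUBIC); b=cv2.resize(b,(600,500),interpolation=cv2.INTER_CUBIC)
cv2.imwrite("pics/c1.png",a); cv2.imwrite("pics/c2.png",b)
```

```text
(no output)
```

View pics/c1.png

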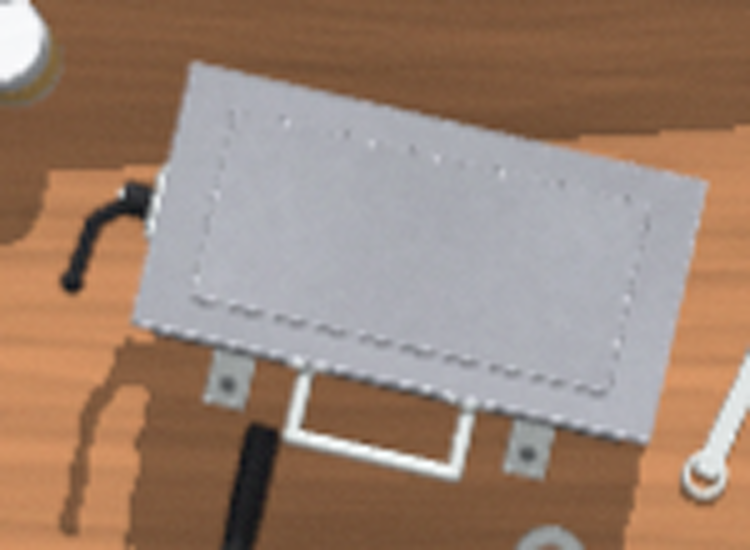

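View pics/c2.png

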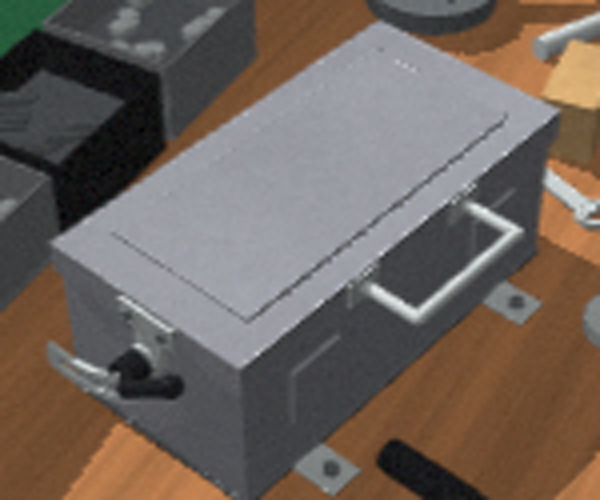

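The top crop puts the bar ends at (288,437) and (458,475), the ball at (72,283), and the lid corners at (193,62), (708,183), (645,442) and (135,323). The side crop puts the bar ends at (415,316) and (520,230), the ball at (175,387), and the lid corners at (55,242), (378,25), (558,112) and (240,368). Next I'll triangulate these.

```bash
cat > h.py <<'E'
import cv2,numpy as np
from rig import manip
def P(n):
    p=manip.camera_params(n);K=np.array([[p['fx'],0,p['cx']],[0,p['fy'],p['cy']],[0,0,1]]);return K,np.array(p['dist']),np.array(p['R']),np.array(p['t'])
def und(n,uv):
    K,d,R,t=P(n);return cv2.undistortPoints(np.array(uv,float).reshape(-1,1,2),K,d).reshape(-1,2)
def tri(a,b,na="top",nb="side"):
    M=[np.c_[P(n)[2],P(n)[3]] for n in(na,nb)]
    X=cv2.triangulatePoints(M[0],M[1],und(na,a).T,und(nb,b).T);return (X[:3]/X[3]).T
def plane(n,uv,z):
    K,d,R,t=P(n);q=und(n,uv);r=np.c_[q,np.ones(len(q))]@R;c=-R.T@t
    return c+r*((z-c[2])/r[:,2])[:,None]
def proj(n,X):
    K,d,R,t=P(n);return cv2.projectPoints(np.array(X,float).reshape(-1,3),cv2.Rodrigues(R)[0],t,K,d)[0].reshape(-1,2)
E
python3 - <<'E'
from h import *
np.set_printoptions(precision=4,suppress=True)
t=np.array([(193,62),(708,183),(645,442),(135,323),(288,437),(458,475),(72,283)])/5+(255,130)-(.4,.4)
s=np.array([(55,242),(378,25),(558,112),(240,368),(415,316),(520,230),(175,387)])/4+(240,130)-(.4,.4)
X=tri(t,s);print(X)
for z,i in((.146,slice(0,4)),(.133,slice(4,6)),(.156,slice(6,7))):print(plane("top",t[i],z),plane("side",s[i],z))
f=plane("top",t[:4],.146)
print(np.linalg.norm(np.diff(f,axis=0),axis=1))
d=f[1]-f[0]+f[2]-f[3];print(np.degrees(np.arctan2(d[1],d[0])))
E
```

```text
[[ 0.6961  0.0749  0.1496]
 [ 0.629  -0.2646  0.143 ]
 [ 0.457  -0.2261  0.1495]
 [ 0.5256  0.1084  0.1483]
 [ 0.4545  0.0067  0.1407]
 [ 0.4318 -0.1057  0.1379]
 [ 0.5485  0.1486  0.1569]]
[[ 0.698   0.0759  0.146 ]
 [ 0.6279 -0.2645  0.146 ]
 [ 0.4568 -0.2267  0.146 ]
 [ 0.525   0.1083  0.146 ]] [[ 0.6974  0.0714  0.146 ]
 [ 0.6278 -0.2606  0.146 ]
 [ 0.4587 -0.2302  0.146 ]
 [ 0.5275  0.107   0.146 ]]
[[ 0.4536  0.0064  0.133 ]
 [ 0.4318 -0.106   0.133 ]] [[ 0.4586  0.0003  0.133 ]
 [ 0.4337 -0.1109  0.133 ]]
[[0.5492 0.1491 0.156 ]] [[0.5484 0.1477 0.156 ]]
[0.3476 0.1752 0.3418]
-101.57353025914888
```

```bash
cat >> h.py <<'E'
from scipy.spatial.transform import Rotation as Ro
YAW=np.radians(-11.6);xb=np.array([np.cos(YAW),np.sin(YAW),0]);yb=np.array([-xb[1],xb[0],0]);zb=np.array([0,0,1.])
HINGE=np.array([.663,-.0945,.120]);PIV=HINGE-.097*xb+.2156*yb;PIV[2]=.100
def st():
    s=manip.get_state();q=np.array(s['ee_rot']);return s,np.array(s['position']),Ro.from_quat(q[[1,2,3,0]])
def go(target,xyaw=None):
    s,p,R=st();d=R.inv().apply(np.array(target)-p)/.8;tw=0
    if xyaw is not None:
        c=R.as_matrix()[:,0];tw=-((np.degrees(xyaw-np.arctan2(c[1],c[0]))+180)%360-180)/120
    return np.round(np.r_[d,tw],4).tolist()
def lev(q,r=.058,h=.011,off=.002):
    a=.85+q;return PIV+off*yb+xb*(-r*np.sin(a)+.006*np.cos(a)+h)+zb*(r*np.cos(a)+.006*np.sin(a)+.008)
E
python3 - <<'E'
from h import *
print(PIV,lev(0))
T=lev(0);T[2]=.30;print(go(T,YAW)); T[2]=.19;print(T,go(T,YAW))
E
```

```text
[0.6113336  0.13620098 0.1       ] [0.58370583 0.14391385 0.1507867 ]
[0.7434, -0.609, -0.0757, 0.2818]
[0.58370583 0.14391385 0.19      ] [0.7434, -0.6087, 0.0618, 0.2818]
```

>>> move_arm([
  [[0.2, -0.16, -0.076, 0.07, 1], [0.74, -0.609, -0.076, 0.282, 1], [0.7434, -0.609, -0.076, 0.282, 1], [0.7434, -0.609, -0.076, 0.282, 1], [0.7434, -0.609, -0.076, 0.282, 1], [0.7434, -0.609, -0.076, 0.282, 1], [0.7434, -0.609, -0.076, 0.282, 1], [0.7434, -0.609, -0.076, 0.282, 1], [0.7434, -0.609, -0.076, 0.282, 1], [0.7434, -0.609, -0.076, 0.282, 1], [0.7434, -0.609, -0.076, 0.282, 1], [0.7434, -0.609, -0.076, 0.282, 1]],
], squeeze=20)

```text
clock: 1.3
position: [0.4994, -0.0112, 0.2885]
ee_rot: [0.0, 0.995, -0.101, -0.0]
contact_force: [0.6, -0.4, -0.5]
width: 0.0004
gripper_force: 0.0
```

Run:
```python
from h import *
s,p,R=st();print(s['clock'],p,R.as_matrix()[:,0],s['qpos'],s['contact_force'],s['width'])
T=lev(0);T[2]=.19;print(go(T,YAW))
```

```text
1.3 [ 0.49935929 -0.01120434  0.28849593] [ 9.79556688e-01 -2.01168267e-01 -1.52020048e-04] [-1.61579030e-01  1.35945265e-01  1.56781775e+00 -3.48200258e-04
  1.43799595e+00  1.61181383e+00] [ 0.62770353 -0.3566382  -0.47106584] 0.0004060550994215413
[0.0643, -0.2112, 0.123, -0.0]
```

>>> move_arm([
  [[0.064, -0.211, 0.05, 0, 1], [0.064, -0.211, 0.05, 0, 1], [0.064, -0.211, 0.05, 0, 1], [0.064, -0.211, 0.05, 0, 1], [0.064, -0.211, 0.123, 0, 1], [0.064, -0.211, 0.123, 0, 1], [0.064, -0.211, 0.123, 0, 1], [0.064, -0.211, 0.123, 0, 1]],
])

```text
clock: 2.1
position: [0.5839, 0.1413, 0.1916]
ee_rot: [-0.0, 0.995, -0.102, 0.001]
contact_force: [0.3, -0.2, -0.7]
width: 0.0003
gripper_force: 0.0
```

Run:
```python
from h import *
s,p,R=st();print(s['clock'],p,R.as_matrix()[:,0],s['contact_force'],s['moment'])
print(go(lev(0)))
im=manip.get_image("wrist");cv2.imwrite("pics/w1.png",im[:,:,::-1])
print(manip.get_state()['contact_force'])
```

```text
2.1 [0.58385176 0.14126281 0.191565  ] [ 0.97933197 -0.20225128  0.00182012] [ 0.30961222 -0.23972751 -0.73743118] [0.0216206  0.06503414 0.05955029]
[-0.0009, -0.0032, 0.051, 0.0]
[ 0.1548751   0.92971059 -0.14209811]
```

View pics/w1.png

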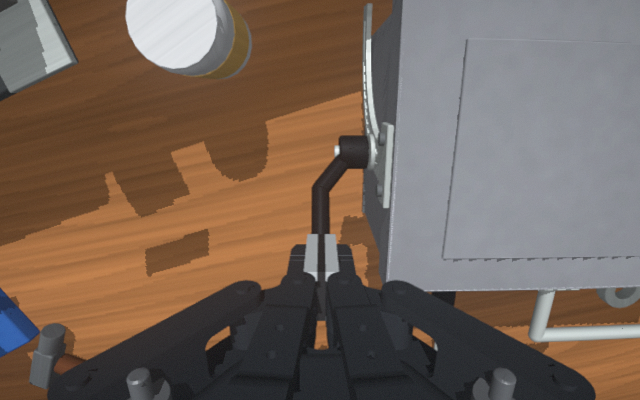

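The wrist view shows the lever's rod lying along column 320, centred under the shut fingertips (320,240), with its hub at (355,150). The alignment is good.

Run:
```python
from h import *
for q in(-.1,0,.1,.2):print(q,go(lev(q)))
```

```text
-0.1 [0.004, -0.0031, 0.0472, 0.0]
0 [-0.0016, -0.0031, 0.0519, 0.0]
0.1 [-0.0067, -0.003, 0.0571, 0.0]
0.2 [-0.0113, -0.003, 0.0627, 0.0]
```

>>> move_arm([
  [[0.01, -0.003, 0.03, 0, 1], [0.004, -0.003, 0.0472, 0, 1], [0.001, -0.003, 0.0495, 0, 1], [-0.0016, -0.003, 0.052, 0, 1], [-0.004, -0.003, 0.0545, 0, 1], [-0.0067, -0.003, 0.057, 0, 1], [-0.009, -0.003, 0.06, 0, 1], [-0.0113, -0.003, 0.0627, 0, 1], [-0.0113, -0.003, 0.0627, 0, 1]],
])

```text
clock: 3.05
position: [0.574, 0.1462, 0.1396]
ee_rot: [-0.0, 0.995, -0.101, -0.001]
contact_force: [-0.9, 0.1, -0.2]
width: 0.0001
gripper_force: 0.0
```

```bash
cat >> h.py <<'E'
def rep(q=None):
    F=[]
    for i in range(4): F.append(manip.get_state()['contact_force']); manip.get_image("top")
    s,p,R=st();d=p-PIV;F.append(s['contact_force']);F=np.array(F)
    B=np.array([xb,yb,zb]);print('t',round(s['clock'],2),'box',np.round(B@d*1000,1),'F',np.round(B@F.mean(0),2),'sd',F.std(0).round(1),'M',np.round(B@s['moment'],2))
E
python3 - <<'E'
from h import *
rep()
for q in(.25,.3,.35,.4,.45,.5):print(q,go(lev(q)))
cv2.imwrite("pics/s2.png",cv2.resize(manip.get_image("side")[150:260,220:320],None,fx=5,fy=5,interpolation=2)[:,:,::-1])
E
```

```text
t 3.25 box [-38.    2.3  39.8] F [ 0.01 -0.1   0.03] sd [0.5 0.3 0.5] M [ 0.06 -0.06  0.02]
0.25 [0.0, 0.0003, 0.0002, 0.0]
0.3 [-0.0019, 0.0003, 0.0033, 0.0]
0.35 [-0.0036, 0.0003, 0.0065, 0.0]
0.4 [-0.0052, 0.0003, 0.0098, 0.0]
0.45 [-0.0066, 0.0003, 0.0132, 0.0]
0.5 [-0.0078, 0.0003, 0.0166, 0.0]
```

View pics/s2.png

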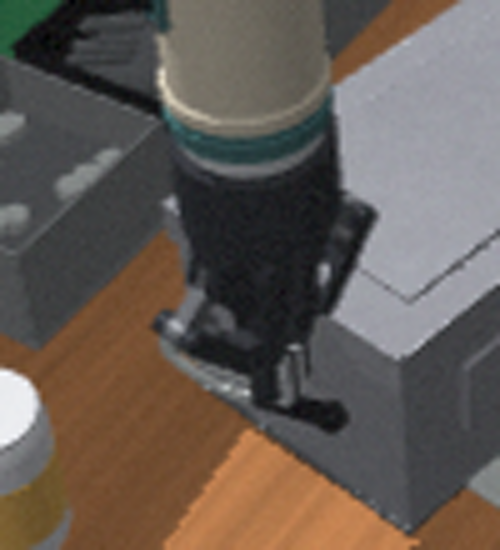

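The side crop shows the ball at (338,418) in the crop, about (287.6,233.6) in the full image. It has moved down and forward, so the lever is following the fingertips.

```bash
cat >> h.py <<'E'
def levq(uv,n="side"):
    K,d,R,t=P(n);q=und(n,[uv])[0];r=np.r_[q,1]@R;c=-R.T@t
    X=c+r*((PIV-c)@yb)/(r@yb)-PIV;x,z=X@xb,X[2];return np.arctan2(-x,z)-.85,np.hypot(x,z)
E
python3 - <<'E'
from h import *
print(levq((283.4,226.4)),levq((287.5,233.5)))
E
```

```text
(np.float64(-0.004951032139588696), np.float64(0.0878722223190253)) (np.float64(0.23209505024241472), np.float64(0.08887254227689852))
```

>>> move_arm([
  [[-0.001, 0, 0.0017, 0, 1], [-0.0019, 0, 0.0033, 0, 1], [-0.0019, 0, 0.0033, 0, 1]],
])

```text
clock: 3.6
position: [0.5731, 0.1463, 0.1372]
ee_rot: [0.0, 0.995, -0.101, -0.0]
contact_force: [-0.0, -0.5, 0.5]
width: -0.0003
gripper_force: 0.1
```

Run:
```python
from h import *
rep()
for q in(.25,.3,.35,.4,.45,.5):print(q,go(lev(q)))
```

```text
t 3.8 box [-39.4   2.1  37.3] F [-0.07  0.07  0.26] sd [0.4 0.8 0.2] M [-0.02 -0.04  0.02]
0.25 [0.0018, 0.0002, -0.0029, 0.0]
0.3 [-0.0001, 0.0002, 0.0002, 0.0]
0.35 [-0.0019, 0.0002, 0.0034, 0.0]
0.4 [-0.0034, 0.0002, 0.0067, 0.0]
0.45 [-0.0049, 0.0002, 0.01, 0.0]
0.5 [-0.0061, 0.0002, 0.0134, 0.0]
```

>>> move_arm([
  [[-0.001, 0, 0.0016, 0, 1], [-0.0018, 0, 0.0032, 0, 1], [-0.0018, 0, 0.0032, 0, 1]],
])

```text
clock: 4.1
position: [0.5716, 0.1465, 0.1346]
ee_rot: [0.0, 0.995, -0.101, -0.0]
contact_force: [-0.2, -0.2, -0.5]
width: 0.0001
gripper_force: 0.1
```

>>> move_arm([
  [[-0.0008, 0, 0.0017, 0, 1], [-0.0015, 0, 0.0033, 0, 1], [-0.0015, 0, 0.0033, 0, 1]],
])

```text
clock: 4.4
position: [0.5704, 0.1468, 0.1319]
ee_rot: [0.0, 0.995, -0.101, -0.0]
contact_force: [0.4, 0.6, -0.5]
width: 0.0003
gripper_force: 0.0
```

Run:
```python
from h import *
rep()
for q in(.4,.45,.5,.55,.6):print(q,go(lev(q)))
```

```text
t 4.6 box [-42.    2.2  32.1] F [ 0.12 -0.23  0.26] sd [0.3 0.5 0.5] M [ 0.01  0.   -0.01]
0.4 [-0.0001, 0.0002, 0.0001, 0.0]
0.45 [-0.0015, 0.0002, 0.0035, 0.0]
0.5 [-0.0028, 0.0002, 0.0069, 0.0]
0.55 [-0.0039, 0.0002, 0.0104, 0.0]
0.6 [-0.0048, 0.0002, 0.0139, 0.0]
```

>>> move_arm([
  [[-0.0008, 0, 0.0017, 0, 1], [-0.0015, 0, 0.0034, 0, 1], [-0.0015, 0, 0.0034, 0, 1]],
])

```text
clock: 4.9
position: [0.5693, 0.147, 0.1292]
ee_rot: [0.0, 0.995, -0.101, -0.0]
contact_force: [0.1, 0.2, -0.5]
width: -0.0001
gripper_force: 0.1
```

>>> move_arm([
  [[-0.0007, 0, 0.0017, 0, 1], [-0.0013, 0, 0.0034, 0, 1], [-0.0013, 0, 0.0034, 0, 1]],
])

```text
clock: 5.2
position: [0.5685, 0.1472, 0.1266]
ee_rot: [0.0, 0.995, -0.101, 0.0]
contact_force: [1.0, 0.3, -0.0]
width: -0.0001
gripper_force: 0.2
```

Run:
```python
from h import *
rep()
for q in(.5,.52,.55,.57,.6):print(q,go(lev(q)))
```

```text
t 5.4 box [-44.2   2.2  26.7] F [0.41 0.09 0.13] sd [0.5 0.4 0.6] M [-0.03 -0.02  0.04]
0.5 [-0.0001, 0.0002, 0.0001, 0.0]
0.52 [-0.0005, 0.0002, 0.0015, 0.0]
0.55 [-0.0012, 0.0002, 0.0036, 0.0]
0.57 [-0.0015, 0.0002, 0.005, 0.0]
0.6 [-0.0021, 0.0002, 0.0072, 0.0]
```

>>> move_arm([
  [[-0.0006, 0, 0.0018, 0, 1], [-0.0011, 0, 0.0035, 0, 1], [-0.0011, 0, 0.0035, 0, 1]],
])

```text
clock: 5.7
position: [0.5679, 0.1473, 0.1242]
ee_rot: [0.0, 0.995, -0.101, 0.0]
contact_force: [-0.3, 0.1, 3.2]
width: 0.0001
gripper_force: 1.2
```

>>> move_arm([
  [[-0.0005, 0, 0.0018, 0, 1], [-0.001, 0, 0.0035, 0, 1], [-0.001, 0, 0.0035, 0, 1]],
])

```text
clock: 6.0
position: [0.5673, 0.1475, 0.1216]
ee_rot: [-0.0, 0.995, -0.101, 0.001]
contact_force: [0.6, 0.4, 4.8]
width: 0.0
gripper_force: 2.3
```

Run:
```python
from h import *
rep()
for q in(.6,.65,.7,.75,.8):print(q,go(lev(q)))
cv2.imwrite("pics/s3.png",cv2.resize(manip.get_image("side")[150:260,220:320],None,fx=5,fy=5,interpolation=2)[:,:,::-1])
```

```text
t 6.2 box [-45.4   2.2  21.5] F [ 0.81 -0.53  4.39] sd [0.5 0.7 0.4] M [-0.07 -0.14 -0.01]
0.6 [-0.0005, 0.0003, 0.0006, 0.0]
0.65 [-0.0013, 0.0003, 0.0042, 0.0]
0.7 [-0.0018, 0.0003, 0.0078, 0.0]
0.75 [-0.0022, 0.0003, 0.0114, 0.0]
0.8 [-0.0024, 0.0003, 0.0151, 0.0]
```

View pics/s3.png

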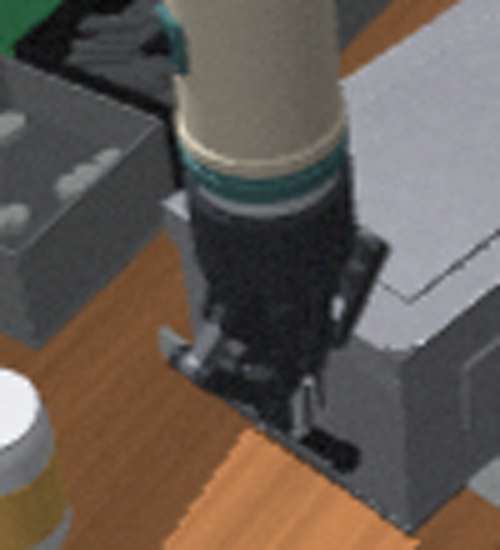

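The side crop shows the ball at (347,457) in the crop, with the rod under the fingertips. The clamp started to bite at about 0.54 rad.

>>> move_arm([
  [[-0.0004, 0, 0.0017, 0, 1], [-0.0008, 0, 0.0034, 0, 1], [-0.0008, 0, 0.0034, 0, 1]],
])

```text
clock: 6.55
position: [0.5669, 0.1476, 0.1192]
ee_rot: [-0.0, 0.995, -0.101, 0.001]
contact_force: [1.4, -0.0, 6.9]
width: -0.0004
gripper_force: 3.6
```

Run:
```python
from h import *
rep()
for q in(.65,.7,.75,.8):print(q,go(lev(q)))
```

```text
t 6.75 box [-45.8   2.3  19.1] F [ 1.32 -0.55  6.84] sd [0.4 0.6 0.3] M [-0.18 -0.08  0.02]
0.65 [-0.0007, 0.0003, 0.0013, 0.0]
0.7 [-0.0013, 0.0003, 0.0049, 0.0]
0.75 [-0.0016, 0.0003, 0.0085, 0.0]
0.8 [-0.0018, 0.0003, 0.0121, 0.0]
```

>>> move_arm([
  [[-0.0002, 0, 0.0018, 0, 1], [-0.0005, 0, 0.0036, 0, 1], [-0.0005, 0, 0.0036, 0, 1]],
])

```text
clock: 7.05
position: [0.5666, 0.1477, 0.1169]
ee_rot: [-0.0, 0.995, -0.101, 0.001]
contact_force: [-0.3, -1.7, 9.7]
width: -0.0
gripper_force: 5.0
```

Run:
```python
from h import *
rep()
T=lev(.3);T[2]=.2;print(go(T))
M=HINGE-.225*xb;M[2]=.133;print("bar mid",M)
```

```text
t 7.25 box [-46.1   2.3  16.8] F [ 0.19 -1.07 10.41] sd [0.6 0.6 0.6] M [-0.21  0.05  0.  ]
[0.0085, 0.0003, -0.1039, 0.0]
bar mid [ 0.44259557 -0.04925747  0.133     ]
```

>>> move_arm([
  [[0, 0, -0.06, 0, 1], [0, 0, -0.11, 0, 1], [0, 0, -0.11, 0, 1], [0, 0, -0.11, 0, 1]],
])

```text
clock: 7.65
position: [0.5655, 0.1479, 0.2036]
ee_rot: [-0.0, 0.995, -0.101, 0.0]
contact_force: [-0.6, 0.7, -0.2]
width: -0.0001
gripper_force: 0.0
```

Run:
```python
from h import *
M=HINGE-.225*xb;M[2]=.205;print(go(M,YAW+np.pi/2))
im=manip.get_image("side");s,p,R=st();print(s['clock'],p,s['contact_force'])
c=im[215:255,270:305];m=(c.max(2)<45).astype(np.uint8);ys,xs=np.nonzero(m);print(xs.max()+270,ys.max()+215)
print(proj("side",[PIV+.085*(-xb*np.sin(.85+q)+zb*np.cos(.85+q)) for q in(.5,.6,.65,.7)]))
```

```text
[-0.1008, 0.2724, -0.0018, -0.7502]
7.7 [0.56469839 0.14778606 0.20236246] [-1.39187019 -0.24643982 -0.46176314]
291 243
[[289.29553481 240.49816498]
 [289.88370069 242.94917943]
 [290.08635697 244.11119564]
 [290.22790479 245.22691715]]
```

>>> move_arm([
  [[-0.1008, 0.2724, -0.002, -0.75, -0.1], [-0.1008, 0.2724, -0.002, -0.75, -0.1], [-0.1008, 0.2724, -0.002, -0.75, -0.1], [-0.1008, 0.2724, -0.002, -0.75, -0.1], [-0.1008, 0.2724, -0.002, -0.75, -0.1], [-0.1008, 0.2724, -0.002, -0.75, -0.1], [-0.1008, 0.2724, -0.002, -0.75, -0.1], [-0.1008, 0.2724, -0.002, -0.75, -0.1], [-0.1008, 0.2724, -0.002, -0.75, -0.1], [-0.1008, 0.2724, -0.002, -0.75, -0.1], [-0.1008, 0.2724, -0.002, -0.75, -0.1], [-0.1008, 0.2724, -0.002, -0.75, -0.1]],
])

```text
clock: 8.9
position: [0.4415, -0.049, 0.2031]
ee_rot: [-0.002, 0.775, 0.632, -0.001]
contact_force: [0.8, 0.6, 0.3]
width: 0.047
gripper_force: 0.0
```

Run:
```python
from h import *
s,p,R=st();print(s['clock'],p,s['width'],s['qpos'])
M=HINGE-.225*xb;M[2]=.122;print(go(M,YAW+np.pi/2))
cv2.imwrite("pics/w2.png",manip.get_image("wrist")[:,:,::-1])
```

```text
8.9 [ 0.4414777  -0.04898746  0.20313709] 0.046989893765297955 [-2.67456728e-01  1.06188706e-01  1.82045264e+00  8.28012778e-05
  1.21969295e+00 -6.43046766e-02]
[-0.0001, 0.0019, 0.1014, -0.0003]
```

View pics/w2.png

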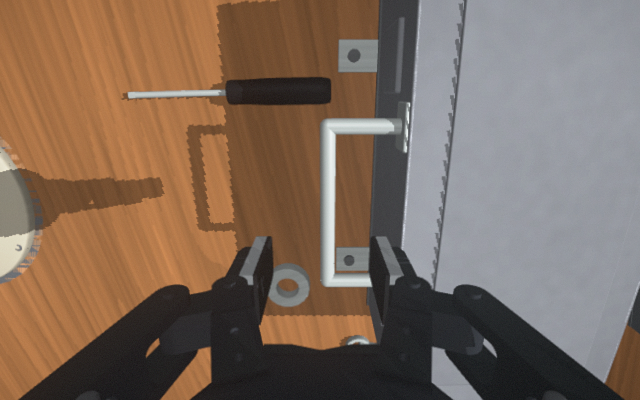

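The wrist view shows the bar at column 327, between rows 125 and 280, and between the pads. I'll cast rays at its ends for a finer fix.

Run:
```python
from h import *
p=manip.camera_params("wrist");K=np.array([[p['fx'],0,p['cx']],[0,p['fy'],p['cy']],[0,0,1]])
s,tp,R=st();T=np.array(p['tool_from_camera'])
q=cv2.undistortPoints(np.array([[327,125],[327,281]],float).reshape(-1,1,2),K,p['dist']).reshape(-1,2)
r=R.apply((T[:3,:3]@np.c_[q,np.ones(2)].T).T);c=tp+R.apply(T[:3,3])
X=c+r*((.133-c[2])/r[:,2])[:,None];print(X,X.mean(0))
M=X.mean(0);M[2]=.122;print(go(M,YAW+np.pi/2))
```

```text
[[ 0.45698537  0.00320149  0.133     ]
 [ 0.43482646 -0.10631539  0.133     ]] [ 0.44590591 -0.05155695  0.133     ]
[-0.002, 0.0062, 0.1018, -0.0013]
```

>>> move_arm([
  [[-0.001, 0.0055, 0.05, 0, -0.1], [-0.001, 0.0055, 0.1014, 0, -0.1], [-0.001, 0.0055, 0.1014, 0, -0.1], [-0.001, 0.0055, 0.1014, 0, 1], [-0.001, 0.0055, 0.1014, 0, 1], [-0.001, 0.0055, 0.1014, 0, 1], [-0.001, 0.0055, 0.1014, 0, 1], [-0.001, 0.0055, 0.1014, 0, 1]],
], squeeze=50)

```text
clock: 9.75
position: [0.4451, -0.0507, 0.1255]
ee_rot: [-0.001, 0.775, 0.632, -0.001]
contact_force: [-5.7, 0.4, 3.4]
width: 0.0083
gripper_force: 48.7
```

```bash
cat >> h.py <<'E'
def arc(thetas):
    # rows that carry the grasped bar from where it is now along the hinge circle
    s,p,R=st();d=p+[0,0,.011]-HINGE;x,z=d@xb,d[2];r=np.hypot(x,z);a0=np.arctan2(z,-x)
    print('t',s['clock'],'r',r,'a0',a0,'width',s['width'],'g',s['gripper_force'],'F',np.round(s['contact_force'],1))
    for t in thetas:
        a=t+.058;dd=xb*(-r*np.cos(a)-x)+zb*(r*np.sin(a)-z);print(t,np.round(R.inv().apply(dd)/.8,4).tolist())
E
python3 - <<'E'
from h import *
arc(np.arange(.1,1.11,.1))
E
```

```text
t 9.75 r 0.22287244472909817 a0 0.07406526043306932 width 0.008251126568200476 g 48.73749554157257 F [-5.7  0.4  3.4]
0.1 [-0.0, 0.0026, -0.0232]
0.2 [-0.0, 0.0083, -0.0505]
0.30000000000000004 [-0.0, 0.0167, -0.0771]
0.4 [-0.0, 0.0276, -0.1027]
0.5 [-0.0, 0.0411, -0.127]
0.6 [-0.0, 0.0569, -0.1499]
0.7000000000000001 [-0.0, 0.075, -0.1711]
0.8 [-0.0001, 0.0951, -0.1904]
0.9 [-0.0001, 0.117, -0.2076]
1.0 [-0.0001, 0.1405, -0.2226]
1.1 [-0.0, 0.1653, -0.2351]
```

>>> move_arm([
  [[0, -0.002, -0.008, 0, 1], [0, -0.001, -0.0235, 0, 1], [0, 0.002, -0.037, 0, 1], [0, 0.005, -0.051, 0, 1], [0, 0.009, -0.064, 0, 1], [0, 0.014, -0.078, 0, 1], [0, 0.019, -0.091, 0, 1], [0, 0.025, -0.104, 0, 1], [0, 0.025, -0.104, 0, 1]],
])

```text
clock: 10.65
position: [0.4652, -0.0548, 0.2089]
ee_rot: [-0.001, 0.775, 0.632, -0.001]
contact_force: [-7.8, 1.9, 1.6]
width: 0.0079
gripper_force: 49.2
```

Run:
```python
from h import *
arc(np.arange(.4,1.16,.1))
```

```text
t 10.65 r 0.22514169052748334 a0 0.4595975167064739 width 0.007894382418178358 g 49.225813150405884 F [-7.8  1.9  1.6]
0.4 [0.0, -0.0002, 0.0004]
0.5 [-0.0, 0.0134, -0.0242]
0.6 [-0.0, 0.0294, -0.0474]
0.7 [-0.0, 0.0476, -0.0688]
0.7999999999999999 [-0.0, 0.0678, -0.0883]
0.8999999999999999 [-0.0, 0.09, -0.1057]
0.9999999999999999 [-0.0, 0.1137, -0.1208]
1.0999999999999999 [0.0, 0.1388, -0.1335]
```

>>> move_arm([
  [[0, -0.003, -0.003, 0, 1], [0, 0.003, -0.0145, 0, 1], [0, 0.0097, -0.0265, 0, 1], [0, 0.0177, -0.0385, 0, 1], [0, 0.026, -0.05, 0, 1], [0, 0.035, -0.061, 0, 1], [0, 0.0444, -0.0718, 0, 1], [0, 0.0545, -0.082, 0, 1], [0, 0.065, -0.0916, 0, 1], [0, 0.065, -0.0916, 0, 1]],
])

```text
clock: 11.65
position: [0.5175, -0.0654, 0.2832]
ee_rot: [-0.0, 0.775, 0.632, -0.0]
contact_force: [-5.4, 1.9, 5.4]
width: 0.0078
gripper_force: 49.1
```

Run:
```python
from h import *
arc(np.arange(.8,1.16,.05))
```

```text
t 11.65 r 0.22886783039217984 a0 0.8653463537934674 width 0.007804051628995741 g 49.12394821643829 F [-5.4  1.9  5.4]
0.8 [-0.0, -0.0016, 0.0014]
0.8500000000000001 [0.0, 0.0095, -0.0077]
0.9000000000000001 [0.0, 0.0209, -0.0162]
0.9500000000000002 [0.0, 0.0328, -0.0242]
1.0000000000000002 [0.0, 0.0451, -0.0315]
1.0500000000000003 [0.0, 0.0577, -0.0382]
1.1000000000000003 [0.0, 0.0707, -0.0443]
1.1500000000000004 [0.0, 0.0839, -0.0497]
```

>>> move_arm([
  [[0, 0.008, -0.0095, 0, 1], [0, 0.0195, -0.018, 0, 1], [0, 0.0315, -0.0264, 0, 1], [0, 0.044, -0.0336, 0, 1], [0, 0.0566, -0.0404, 0, 1], [0, 0.0566, -0.0404, 0, 1], [0, 0.0566, -0.0404, 0, 1]],
])

```text
clock: 12.35
position: [0.5628, -0.0746, 0.3166]
ee_rot: [0.001, 0.775, 0.632, 0.001]
contact_force: [-5.1, 1.5, 7.7]
width: 0.0078
gripper_force: 49.5
```

Run:
```python
from h import *
arc([1.05,1.1])
cv2.imwrite("pics/s4.png",manip.get_image("side")[:,:,::-1])
```

```text
t 12.35 r 0.231358233417506 a0 1.113511102266271 width 0.007808471131840818 g 49.525771737098694 F [-5.1  1.5  7.7]
1.05 [-0.0, -0.0014, 0.0007]
1.1 [0.0, 0.0117, -0.0054]
```

View pics/s4.png

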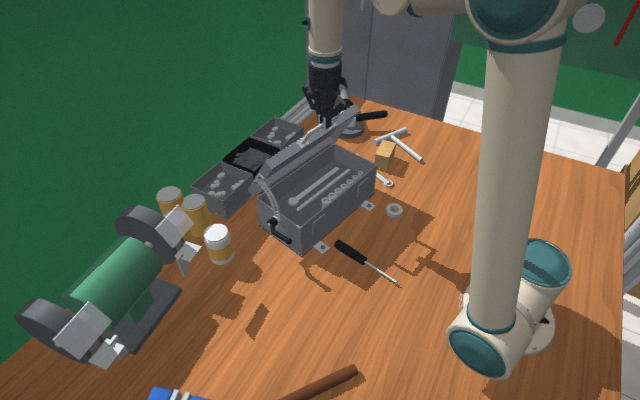

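The side view shows the lid standing at about 60 degrees, with the hand on the bar near (325,110), and nothing else moved. Now I'll let go.

>>> move_arm([
  [[0, 0, 0, 0, 0.3], [0, 0, 0, 0, 0.3], [0, 0, 0, 0, 0.3], [0, 0, 0, 0, 0.3]],
])

```text
clock: 12.8
position: [0.5625, -0.0749, 0.3129]
ee_rot: [0.0, 0.775, 0.632, 0.0]
contact_force: [-1.3, -0.3, -0.6]
width: 0.0297
gripper_force: 0.0
```

Run:
```python
from h import *
s,p,R=st();print(s['clock'],p,s['contact_force'],s['width'])
cv2.imwrite("pics/s5.png",manip.get_image("side")[:,:,::-1])
a,b=cv2.imread("pics/s4.png").astype(int),cv2.imread("pics/s5.png").astype(int)
d=(abs(a-b).max(2)>40)[100:250,250:385];print(d.sum(),np.argwhere(d)[:10]+[100,250])
```

```text
12.8 [ 0.56249841 -0.07490549  0.3129447 ] [-1.2755626  -0.31122718 -0.59593911] 0.029737384810427144
323 [[100 305]
 [100 306]
 [100 310]
 [100 312]
 [100 313]
 [101 306]
 [101 307]
 [101 310]
 [101 311]
 [101 312]]
```

Released, with no contact force left. I'll withdraw upwards and watch whether the lid stays.

>>> move_arm([
  [[0, -0.002, -0.03, 0, 0.3], [0, -0.002, -0.07, 0, 0.3], [0, -0.002, -0.12, 0, 0.3], [0, -0.002, -0.15, 0, 0.3], [0, -0.002, -0.15, 0, 0.3], [0, -0.002, -0.15, 0, 0.3]],
])

```text
clock: 13.45
position: [0.5606, -0.0744, 0.4327]
ee_rot: [0.0, 0.775, 0.632, 0.0]
contact_force: [-0.4, -0.3, -0.9]
width: 0.0299
gripper_force: 0.0
```

Run:
```python
from h import *
cv2.imwrite("pics/s6.png",manip.get_image("side")[:,:,::-1]);cv2.imwrite("pics/t6.png",manip.get_image("top")[:,:,::-1])
for i in range(22): im=manip.get_image("side")
b=cv2.imread("pics/s6.png").astype(int);d=(abs(im[:,:,::-1].astype(int)-b).max(2)>40)[120:250,250:385];print("change",d.sum(),st()[0]['clock'],st()[1])
# predicted bar ends for lid angles
for t in(.85,.95,1.05,1.15,1.25):
    a=t+.058;m=HINGE+.2254*(-xb*np.cos(a)+zb*np.sin(a));print(t,proj("side",[m+.05*yb,m-.05*yb]).round(1).tolist())
cv2.imwrite("pics/s7.png",cv2.resize(im[90:220,240:390],None,fx=4,fy=4,interpolation=2)[:,:,::-1])
```

```text
change 0 14.65 [ 0.56038876 -0.07438123  0.43280166]
0.85 [[321.1, 145.6], [346.6, 128.3]]
0.95 [[315.5, 138.3], [341.3, 121.3]]
1.05 [[309.5, 131.5], [335.6, 114.9]]
1.15 [[303.2, 125.2], [329.6, 109.0]]
1.25 [[296.8, 119.5], [323.4, 103.7]]
```

View pics/s7.png

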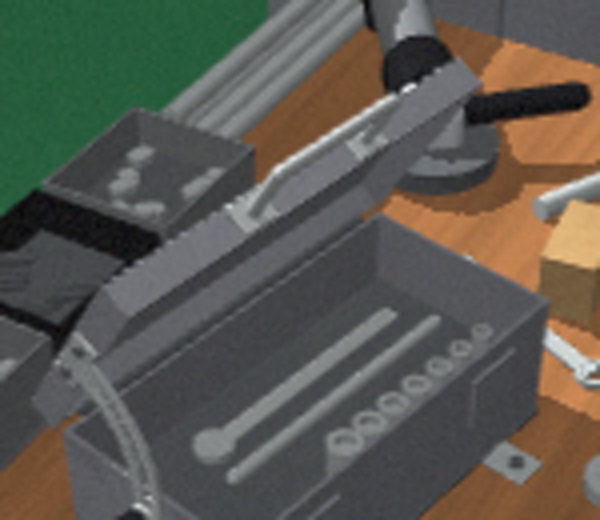

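The crop shows the bar's left end at about (310,132), which matches the position predicted for 1.05 rad. Nothing changed over 1.2 s with the hand clear, so I'll hand the job in.

```bash
python3 -c "
from rig import manip
print(manip.sign_off())"
```

```text
the job is handed in; nothing more can be done
None
```

The clamp is pressed tight (it began to bite at about 0.54 rad; final push about 10 N), the lid stands open by itself at about 60 degrees with no movement seen over 1.2 s, I saw none of the other things on the bench move, and the job is handed in.

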